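# Clear and open the touch-latch cabinet

## Task

The red-lidded jar stands in the way of the door of the small white touch-latch cabinet. Without picking anything up, push the jar aside with the fingers until it stands clear of the door's swing; then press the door in at its round black pad and let go, so that its spring pops it ajar. Last, reach a fingertip behind the door's free edge and swing it wide open, about square to the cabinet, leaving it there with the jar upright and the other things on the table undisturbed.

Things in the scene. Friction and masses are not known exactly. Their poses are not given: they have to be found in the camera images.
- cabinet: Fixed white bench cabinet, 160 (x) x 210 (y) x 150 mm high. Origin: centre of its underside; front faces its -x, hinge at its +y side. A plywood door 200 wide, 12 thick covers the front from z = 4 to 146 mm; closed, its outer face is at x = -98, inner at -86, carcass edge at -80 mm. Latch parts and a plunger stand behind the door below z = 55 mm; keep fingers above 60 mm there.
- door (a joint): Door angle, rad: 0 closed and latched, grows as it swings out to the cabinet's -x, stop at 1.7; negative pressed in (stop -0.028, 5 mm). 3 to 6 N at the pad frees the touch latch (pressing to the stop is sure); let go, the plunger drives the door to about 0.4 rad. Beyond that it moves with slight friction and stays where left. While latched it cannot be pulled open.
- hinge_top (a point): Point on the door's hinge axis at the top of the door: cabinet x = -86, y = +95, z = 146 mm. The inner face of the door turns about this line; the free edge is 195 mm from it.
- push_pad (a point): Centre of the round black push pad (26 mm across, 1 mm thick) on the door's outer face, 172 mm from the hinge axis and 31 mm below the door's upper edge; moves with the door. Press it along the cabinet's +x.
- free_edge (a point): Upper corner of the door's inner face at its free edge, 195 mm from the hinge axis; moves with the door.
- jar: Loose white screw jar with red lid, 57 mm diameter, 75 mm high, about 0.14 kg, 80 to 120 mm in front of the door, in its swing. Origin: centre of its underside, z up. It slides upright when pushed below 45 mm height. It is out of the way with its centre over 227 mm from the hinge axis, or over 140 mm to the cabinet's +y.
- black_jar: Bystander: loose small white jar with black lid, 49 mm diameter, 60 mm high; origin at the centre of its underside.
- buds: Bystander: loose tub of cotton buds, 77 mm diameter, 80 mm high; origin at the centre of its underside.
- tape: Bystander: roll of tape lying flat, 98 mm diameter, 25 mm high; origin at the centre of its underside.
- eraser: Bystander: blue and white eraser, 55 x 25 x 14 mm; origin at the centre of its underside.
Mind the look-alikes: they are no part of the job. Of the things that look like the jar, the smallest one is meant.

How it is judged (in metres and radians):
On the way, in this order (a step that is already met when the one before it is completed fails the run):
1. the jar stands clear of the door's swing, at rest, with the door still closed ((horizontal distance between jar and hinge_top above 0.227 m or y of jar in the frame of cabinet above 0.14 m) and angle between jar's own z axis and vertical below 0.15 rad and height (world z) of jar below 0.008 m and linear speed of jar below 0.02 m/s and value of joint door below 0.05 rad), for 0.2 s.
2. the door is pressed in (value of joint door below -0.008 rad), for 0.02 s.
3. let go, the door has sprung ajar by itself (value of joint door between 0.25 and 0.6 rad and contact force between each of the arm, the fingers and cabinet below 0.05 N), for 0.2 s.
At the end, for the whole second after the job is handed in: The door stands open more than 1.2 rad (about 70 degrees) and at rest; the jar stands upright (within 0.15 rad) on the table, clear of the door's swing (value of joint door above 1.2 rad and velocity of joint door below 0.05 rad/s and (horizontal distance between jar and hinge_top above 0.227 m or y of jar in the frame of cabinet above 0.14 m) and angle between jar's own z axis and vertical below 0.15 rad and height (world z) of jar below 0.008 m and linear speed of jar below 0.02 m/s); the robot touches nothing.
It fails at once if the jar is lifted off the table (height (world z) of jar above 0.012 m).
It fails at once if the jar is tipped over (angle between jar's own z axis and vertical above 0.4 rad).
It fails at once if a bystander is shifted by more than 20 mm (distance of any of black_jar, buds, tape, eraser from where it was at the start of the episode above 0.02 m).
It fails at once if the door is driven into the jar (contact force between cabinet and jar above 3 N).
It also fails if it takes over 59 s, if anything falls off the work surface, if the arm or the gripper's body presses on something with over 40 N, if the wrist force passes 120 N, or if a joint passes its speed limit or range.

## Robot

A 7-joint arm with a two-finger parallel gripper is mounted at the origin on a cart in front of the work surface, level with it; the furniture and walls round the work are solid. World frame = base frame: x ahead of the robot, y to its left, z up, the work surface at z = 0. Lengths are in mm, angles in rad, forces in N, time in s.
With the tool pointing down it reaches from about 425 to 875 mm from the base axis. Payload 9.9 kg.
Tool frame: the origin (TCP) lies midway between the tips of the shut fingers; the grasp point (between the pads) lies 19 mm behind it (grip_point_offset is the distance from the TCP to the grasp point, in mm); z points along the fingers, y is the line along which they close (so a half turn about z gives the same grasp; the last joint's range is limited). The gripper opens to 85 mm and grips with 20 to 120 N. Pads are 22 mm wide; open, the fingers measure 114 mm over their backs; the gripper's body (76 mm by 85 mm) begins 54 mm behind the grasp point. The pads swing forward as they close: fully open they stand 13 mm farther back than shut.
Start: joints at [-1.414, 0.576, 0.025, 1.437, -0.015, 1.129, -0.057], TCP at [160.966, 655.53, 231.289] pointing down, gripper open.
Joint ranges: [-2.76, 2.76], [-0.34, 2.15], [-1.52, 1.57], [0.19, 2.46], [-1.09, 4.23], [0.17, 1.99], [-2.82, 2.82]. Speed limits (rad/s): [2.22, 2.22, 3.01, 3.01, 3.14, 3.14, 3.14].

## Interface

Orientations are given as a unit quaternion [x, y, z, w].
In Python, from cell import get_obs, snapshot, calibration, sign_off, grip_point_offset gives the robot as it stands.
- The arm moves only by the shell command python3 -m handwheel 'ROWS' [FORCE]. ROWS is JSON, a list of rows, each a list of 3 entries, a list of its own where there are three numbers: the closure, from -1 (fully open) to 1 (shut), then the shift along the tool's x, y, z as a fraction of full scale, then the turn about the tool's z as a fraction of full scale. In form: [[hand, [x, y, z], twist], ...]. A call has 1 to 20 rows; each row is the pose to reach, as a shift and turn from the pose commanded when the call began, along the tool's axes at that moment, turning the shorter way round; what a row does not reach only later rows make up. Full scale, the value 1, is 250 mm for a shift and 180 degrees for a turn. A row lasts 1/10 s, in which the tool goes at most 50 mm and 8.59 degrees, less where a joint would pass 70% of its speed; a pose out of reach is approached as far as the arm can. A call with a number of a shift or a turn outside -1 to 1 is refused whole. A call with a gripper value outside its range is refused whole. The fingers move at their own pace and stop on an object; FORCE is the grip in N (left out, the last holds). Time passes only in rows, so rows that repeat a pose let the fingers close. It gives the time, the measured TCP pose, the force, the opening and the grip force at its end, in the units of the state.
- get_obs(): the state, without advancing time (a new reading comes with each control period).
- snapshot(name): name is "scene" or "top" or "wrist"; returns the picture (400x640x3 uint8, blue, green, red); there is no depth.
- calibration(name): a dict with "fx", "fy", "cx", "cy" (pixels), "xyz" and "rotation" of the camera in the world. Camera axes: x right, y down, z forward; pixel columns grow to the right and rows downward; lengths in mm; the calibration is good to about 2 mm. A picture is of the moment at which its call begins: read the wrist's pose just before it. calibration takes no time and is no camera call; for the wrist camera it gives the pose at the moment of the call.
- sign_off(): hands the job in; it is judged then, once.
The state is a dict: "time": time; "qpos": joint angles; "joint_vel": joint speeds; "joint_torque": joint torques, N m; "tcp_pos": TCP position; "tcp_rot": TCP orientation; "ft_force": force on the tool from outside, world axes, zero at the start; "moment": the same for the moment, N m; "gripper_width": opening from 0.0 (shut) to 1.0 (fully open); "gripper_force": force on a finger pad.
Only numpy, scipy, OpenCV 4.12 (cv2) and the standard library are available. Lean on these libraries where they do the work, as an engineer would, in place of code of your own. Each camera call takes 0.05 s, during which the arm holds its last target. There are 200 camera calls.

## Working session

There is one attempt and no reset: what is moved stays moved. The work goes in short steps, Python scripts to look and compute and a shell command to move; the robot and the scene stay as the last step left them, time stands still between calls to the robot, and variables do not carry over. Pictures are saved under pics/ and viewed, at most 10 in all, crops included, and the job is handed in when it is done.

```bash
mkdir -p pics
python3 - <<'E'
from cell import *
import cv2
for n in ("top","scene"):
    cv2.imwrite(f"pics/{n}0.png",snapshot(n)); print(n,calibration(n))
o=get_obs(); print(o["tcp_pos"],o["tcp_rot"],o["time"],grip_point_offset)
E
```

```text
top {'fx': 450.3995917879573, 'fy': 450.3995917879573, 'cx': 309.7030203450761, 'cy': 205.37513950285782, 'xyz': array([ 486.46259108,   94.58712354, 1295.84814304]), 'rotation': array([-0.70480181,  0.70820772, -0.03581475,  0.02033564])}
scene {'fx': 511.39027733106076, 'fy': 511.39027733106076, 'cx': 322.227454393601, 'cy': 203.5222281298824, 'xyz': array([    4.4893023 , -1170.37326382,   766.76308326]), 'rotation': array([ 0.82152933, -0.19019483,  0.12095413, -0.52372282])}
[160.8951061  655.13947921 230.552895  ] [ 1.20096803e-01  9.92761920e-01 -7.25215718e-04 -3.85229043e-05] 0.1 18.700000000000003
```

View pics/top0.png

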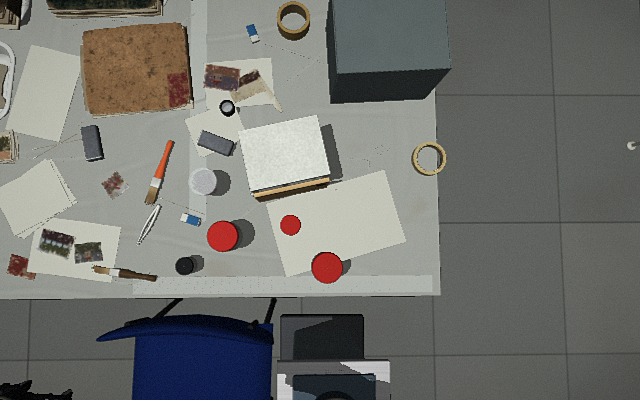

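View pics/scene0.png

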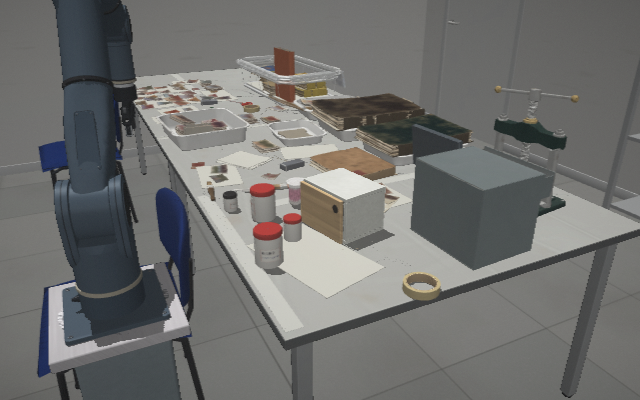

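The top view shows the cabinet at about (285,155) with its door on the lower side. The smallest red-lidded jar is at (290,225), and two larger look-alikes are at (222,236) and (327,267). I'll zoom in to measure.

```bash
cat > h.py <<'E'
from cell import *
import cv2, numpy as np
from scipy.spatial.transform import Rotation as R
def ray(n,uv,z,c=None):
    c=c or calibration(n)
    d=R.from_quat(c["rotation"]).apply([(uv[0]-c["cx"])/c["fx"],(uv[1]-c["cy"])/c["fy"],1])
    return c["xyz"]+d*(z-c["xyz"][2])/d[2]
def proj(n,p,c=None):
    c=c or calibration(n)
    q=R.from_quat(c["rotation"]).inv().apply(np.array(p,float)-c["xyz"])
    return np.array([q[0]/q[2]*c["fx"]+c["cx"],q[1]/q[2]*c["fy"]+c["cy"]])
E
python3 - <<'E'
from h import *
im=cv2.imread("pics/top0.png")
cv2.imwrite("pics/c0.png",cv2.resize(im[100:290,170:370],None,fx=4,fy=4,interpolation=cv2.INTER_CUBIC)[:600] if 0 else cv2.resize(im[100:250,190:390],None,fx=4,fy=4,interpolation=cv2.INTER_CUBIC))
hsv=cv2.cvtColor(im,cv2.COLOR_BGR2HSV)
m=(((hsv[...,0]<6)|(hsv[...,0]>174))&(hsv[...,1]>180)&(hsv[...,2]>100)).astype(np.uint8)
n,_,st,ce=cv2.connectedComponentsWithStats(m)
for s,c in zip(st[1:],ce[1:]):
    if s[4]>150: print(s,c,ray("top",c,75),ray("top",c,110))
for nm,uv,z in [("tape",(429,158),25),("buds",(203,181),80),("black",(185,265),60),("eraser",(190,219),14),("base?",(335,395),0)]: print(nm,ray("top",uv,z))
E
```

```text
[281 215  19  20 301] [290.03654485 224.43853821] [532.01328572 121.12494585  75.        ] [530.70741134 120.36414379 110.        ]
[207 221  30  30 703] [221.87766714 235.68990043] [502.60361035 304.67565941  75.        ] [502.14087002 298.65271643 110.        ]
[312 253  30  30 712] [326.73735955 267.40168539] [415.87723014  22.63621688  75.        ] [417.90081321  24.69894822 110.        ]
tape [ 722.69501146 -277.0007793    25.        ]
buds [650.51268708 356.14077408  80.        ]
black [424.12643571 405.96557524  60.        ]
eraser [551.07156613 405.56647045  14.        ]
base? [57.31614841 -1.83752651  0.        ]
```

View pics/c0.png

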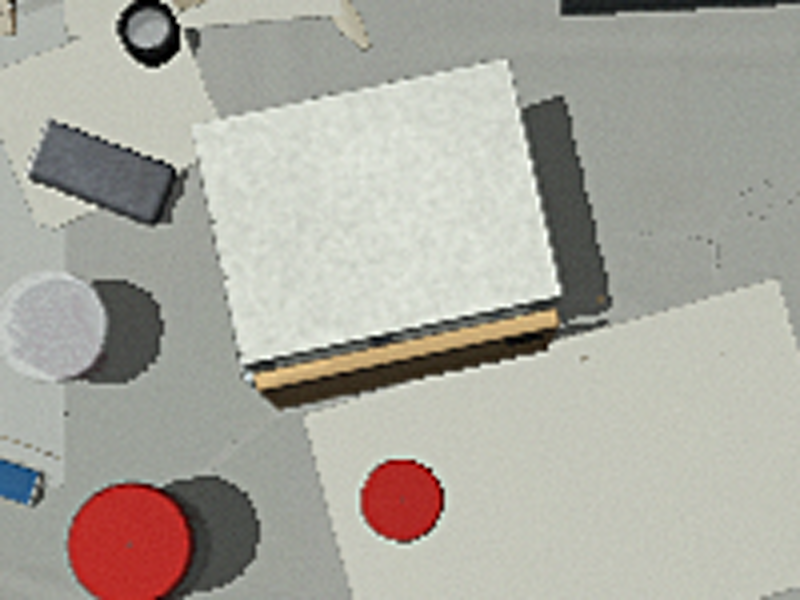

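The crop shows the cabinet top's corners at crop pixels (194,126), (509,60), (558,296) and (245,362). The plywood door is the lower edge, and the jar lid is at (402,500).

```bash
cat >> h.py <<'E'
px=np.array([(194,126),(509,60),(558,296),(245,362)])/4+[190,100]
loc=np.array([(80,105),(80,-105),(-80,-105),(-80,105)],float)
W=np.array([ray("top",p,150)[:2] for p in px])
a=(W-W.mean(0))[:,0]+1j*(W-W.mean(0))[:,1]; b=loc[:,0]+1j*loc[:,1]
yaw=np.angle((a*b.conj()).sum()); C=W.mean(0)
Rz=np.array([[np.cos(yaw),-np.sin(yaw)],[np.sin(yaw),np.cos(yaw)]])
def c2w(p): return C+Rz@np.array(p,float)
def w2c(p): return Rz.T@(np.array(p,float)[:2]-C)
E
python3 - <<'E'
from h import *
print(C,yaw,np.hypot(*(W[0]-W[1])),np.hypot(*(W[1]-W[2])))
print("resid",[W[i]-c2w(loc[i]) for i in range(4)])
for n,p in dict(jar=(532,121),A=(502,299),B=(418,25),buds=(650.5,356),tape=(722,-277)).items():
    q=w2c(p);print(n,q,"hinge d",np.hypot(*(q-[-86,95])))
for n,l,z in [("pad",(-98,-77),115),("hinge",(-86,95),146),("free",(-86,-100),146),("outL",(-98,95),146),("outR",(-98,-100),146)]:
    w=c2w(l); print(n,w,proj("top",[*w,z]),(proj("top",[*w,z])-[190,100])*4,proj("scene",[*w,z]))
E
```

```text
[714.19598389 134.02567214] 0.2071836118898561 208.00287030945054 157.494155793865
resid [array([-1.51900944, -1.53129972]), array([-1.26017853,  0.56503086]), array([0.7879495 , 3.06646802]), array([ 1.99123848, -2.10019917])]
jar [-180.97900609   24.73143816] hinge d 118.14686784350282
A [-173.72201821  205.09589177] hinge d 140.77023074315363
B [-312.2886559   -45.76519911] hinge d 266.4983997528956
buds [-16.67265852 230.32977023] hinge d 152.05402653543004
tape [ -76.91273538 -403.84085598] hinge d 498.92361937609576
pad [634.13104954  38.51333634] [320.9153776  185.05799449] [523.6615104  340.23197797] [334.09319686 208.79611248]
hinge [610.49323453 209.303423  ] [254.90058912 192.91860818] [259.60235647 371.67443273] [302.98591274 180.61548219]
free [650.60562414  18.47366589] [329.19610157 177.18910938] [556.78440628 308.75643754] [342.38446667 200.77519538]
outL [598.74986486 206.83496826] [255.84951828 197.48064091] [263.3980731  389.92256365] [299.91890329 181.50500718]
outR [638.86225447  16.00521115] [330.19514244 181.71018011] [560.78056977 326.84072044] [339.20642852 201.83949151]
```

```bash
cat > go.py <<'E'
# usage: go.py  cx cy z [cx cy z ...] : fractions to cabinet-frame waypoints, from the present pose
from h import *; import sys
o=get_obs(); T=R.from_quat(o["tcp_rot"]); p=np.array(o["tcp_pos"])
y=T.apply([0,1,0]); want=yaw
tw=-((want-np.arctan2(y[1],y[0])+np.pi)%(2*np.pi)-np.pi)
print("t",round(o["time"],2),"tcp",p.round(1),"cab",w2c(p).round(1),"F",np.round(o["ft_force"],1),"toolz",T.apply([0,0,1]).round(3),"w",round(o["gripper_width"],2),"twist frac",round(tw/np.pi,4))
v=list(map(float,sys.argv[1:]))
for i in range(0,len(v),3):
    w=[*c2w(v[i:i+2]),v[i+2]]; print(v[i:i+3],"world",np.round(w,1),"frac",(T.inv().apply(w-p)/250).round(4))
E
python3 go.py -181 112 231
```

```text
t 0.1 tcp [160.9 655.1 230.6] cab [-434.3  623.8] F [ 0.2  0.  -0.9] toolz [-0.    -0.001 -1.   ] w 1.0 twist frac 0.3574
[-181.0, 112.0, 231.0] world [514.  206.4 231. ] frac [-1.7998e+00 -1.4064e+00  4.0000e-04]
```

```bash
python3 -m handwheel '[[0,[-0.9,-0.7,0],0.357],[0,[-0.9,-0.7,0],0.357],[0,[-0.9,-0.7,0],0.357],[0,[-0.9,-0.7,0],0.357],[0,[-0.9,-0.7,0],0.357],[0,[-0.9,-0.7,0],0.357],[0,[-0.9,-0.7,0],0.357],[0,[-0.9,-0.7,0],0.357],[0,[-0.9,-0.7,0],0.357],[0,[-0.9,-0.7,0],0.357],[0,[-0.9,-0.7,0],0.357]]'; python3 go.py -181 112 231 -181 112 15
```

```text
time: 1.2
tcp_pos: [337.5, 432.1, 231.1]
tcp_rot: [0.629, 0.778, -0.0, 0.0]
ft_force: [0.4, 0.2, -0.0]
gripper_width: 0.497
gripper_force: 0.0
t 1.2 tcp [337.5 432.1 231.1] cab [-307.4  369.2] F [ 0.4  0.2 -0. ] toolz [-0. -0. -1.] w 0.5 twist frac 0.0012
[-181.0, 112.0, 231.0] world [514.  206.4 231. ] frac [-1.0306e+00  5.0160e-01  6.0000e-04]
[-181.0, 112.0, 15.0] world [514.  206.4  15. ] frac [-1.0304  0.5018  0.8646]
```

```bash
python3 -m handwheel '[[0,[-1,0.5,0],0],[0,[-1,0.5,0],0],[0,[-1,0.5,0],0],[0,[-1,0.5,0],0],[0,[-1,0.5,0],0],[0,[-1,0.5,0],0],[0,[-1,0.5,0],0],[0,[-1,0.5,0],0]]'; python3 go.py -181 100 231 -181 100 15
python3 - <<'E'
from h import *
cv2.imwrite("pics/top1.png",cv2.resize(snapshot("top")[100:290,190:400],None,fx=3,fy=3))
E
```

```text
time: 2.0
tcp_pos: [511.8, 212.9, 231.1]
tcp_rot: [0.63, 0.777, -0.0, -0.0]
ft_force: [0.5, 0.3, -0.2]
gripper_width: 0.498
gripper_force: 0.0
t 2.0 tcp [511.8 212.9 231.1] cab [-181.8  118.8] F [ 0.5  0.3 -0.2] toolz [-0.  0. -1.] w 0.5 twist frac 0.0003
[-181.0, 100.0, 231.0] world [516.5 194.7 231. ] frac [-0.0754  0.0031  0.0004]
[-181.0, 100.0, 15.0] world [516.5 194.7  15. ] frac [-0.0756  0.0035  0.8644]
```

View pics/top1.png

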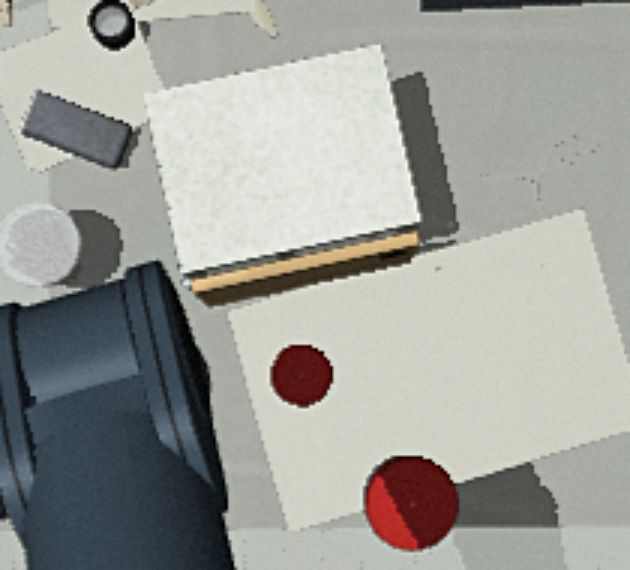

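The jar is untouched and the gripper is on its +y side, between it and the large look-alike. I'll descend there.

```bash
python3 -m handwheel '[[0,[-0.075,0.003,0.1],0],[0,[-0.075,0.003,0.3],0],[0,[-0.075,0.003,0.5],0],[0,[-0.075,0.003,0.65],0],[0,[-0.075,0.003,0.75],0],[0,[-0.075,0.003,0.82],0],[0,[-0.075,0.003,0.86],0],[0,[-0.075,0.003,0.86],0]]'; python3 go.py -181 70 15 -181 -200 15
```

```text
time: 2.85
tcp_pos: [515.2, 196.1, 15.3]
tcp_rot: [0.629, 0.778, -0.001, -0.001]
ft_force: [-0.1, 0.4, -0.4]
gripper_width: 0.503
gripper_force: 0.0
t 2.85 tcp [515.2 196.1  15.3] cab [-181.9  101.7] F [-0.1  0.4 -0.4] toolz [-0.002 -0.    -1.   ] w 0.5 twist frac 0.0011
[-181.0, 70.0, 15.0] world [522.7 165.3  15. ] frac [-0.1266  0.0033  0.0012]
[-181.0, -200.0, 15.0] world [578.2 -98.9  15. ] frac [-1.2066e+00 -4.0000e-04  1.1000e-03]
```

```bash
python3 -m handwheel '[[0,[-0.04,0,0],0],[0,[-0.09,0,0],0],[0,[-0.13,0,0],0],[0,[-0.16,0,0],0],[0,[-0.2,0,0],0],[0,[-0.25,0,0],0],[0,[-0.3,0,0],0],[0,[-0.36,0,0],0],[0,[-0.42,0,0],0],[0,[-0.48,0,0],0],[0,[-0.54,0,0],0],[0,[-0.6,0,0],0],[0,[-0.66,0,0],0],[0,[-0.72,0,0],0],[0,[-0.78,0,0],0],[0,[-0.84,0,0],0],[0,[-0.89,0,0],0],[0,[-0.93,0,0],0],[0,[-0.96,0,0],0],[0,[-0.98,0,0],0]]'; python3 go.py -181 -120 15 -200 -80 200 -200 -80 115
```

```text
time: 4.85
tcp_pos: [567.1, -45.3, 16.2]
tcp_rot: [0.63, 0.777, -0.0, -0.0]
ft_force: [-0.7, 2.3, 2.8]
gripper_width: 0.499
gripper_force: 2.0
t 4.85 tcp [567.1 -45.3  16.2] cab [-180.8 -145.2] F [-0.7  2.3  2.8] toolz [-0. -0. -1.] w 0.5 twist frac 0.0003
[-181.0, -120.0, 15.0] world [561.8 -20.6  15. ] frac [ 0.101  -0.0006  0.0049]
[-200.0, -80.0, 200.0] world [534.9  14.6 200. ] frac [ 0.2611 -0.0766 -0.7351]
[-200.0, -80.0, 115.0] world [534.9  14.6 115. ] frac [ 0.2611 -0.0765 -0.3951]
```

```bash
python3 -m handwheel '[[0,[0.02,0,0],0],[0,[0.08,0,0],0],[0,[0.2,0,0],0],[0,[0.26,-0.03,-0.1],0],[1,[0.26,-0.08,-0.3],0],[1,[0.26,-0.08,-0.4],0],[1,[0.26,-0.08,-0.41],0],[1,[0.26,-0.08,-0.41],0],[1,[0.26,-0.08,-0.41],0]]'
python3 - <<'E'
from h import *
cv2.imwrite("pics/top2.png",cv2.resize(snapshot("top")[100:300,190:440],None,fx=3,fy=3))
cv2.imwrite("pics/sc2.png",cv2.resize(snapshot("scene")[150:300,200:400],None,fx=4,fy=4))
E
python3 go.py -140 -77 108 -110 -77 108
```

```text
time: 5.75
tcp_pos: [533.3, 15.8, 117.8]
tcp_rot: [0.629, 0.777, -0.0, -0.001]
ft_force: [0.5, -0.6, -0.2]
gripper_width: 0.003
gripper_force: 0.0
t 5.85 tcp [533.3  15.2 117.6] cab [-201.5  -79.1] F [-0.   0.4 -0.5] toolz [-0.002 -0.    -1.   ] w 0.0 twist frac 0.0006
[-140.0, -77.0, 108.0] world [593.   29.9 108. ] frac [0.0078 0.246  0.0377]
[-110.0, -77.0, 108.0] world [622.4  36.  108. ] frac [0.0076 0.366  0.0375]
```

View pics/top2.png

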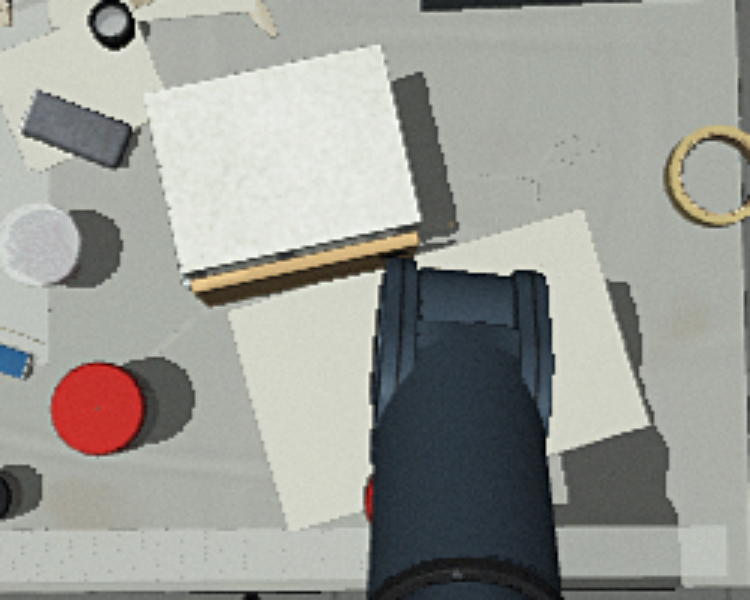

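View pics/sc2.png

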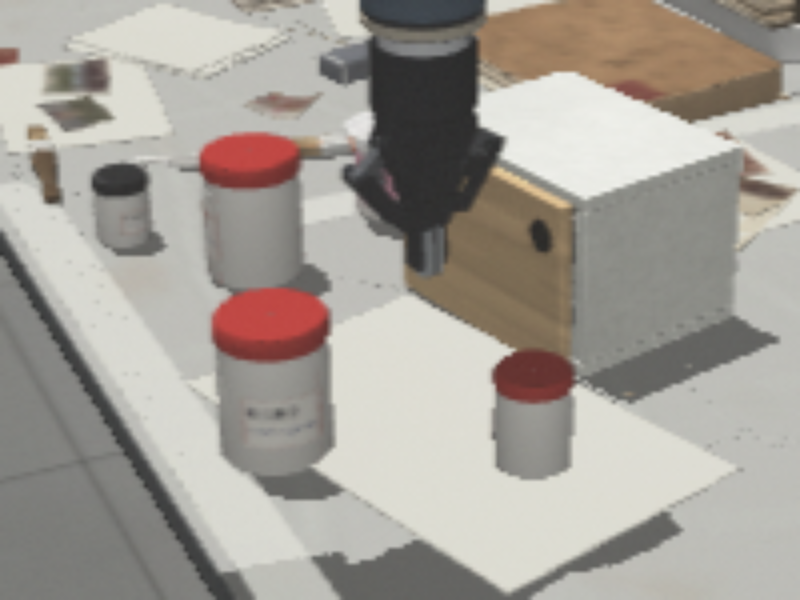

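The jar stands upright on its own well to the right of the door, its lid at scene pixel (333,242), and the door is still shut. The shut gripper's knuckles flare along the tool's y, so I'll turn it 90° before pressing.

```bash
python3 - <<'E'
from h import *
q=ray("scene",(333,242),75)
print("jar",q,w2c(q),np.hypot(*(w2c(q)-[-86,95])),get_obs()["qpos"].round(3) if hasattr(get_obs()["qpos"],"round") else get_obs()["qpos"])
E
python3 -m handwheel '[[1,[0,0.05,0.02],-0.5],[1,[0.006,0.1,0.025],-0.5],[1,[0.006,0.1,0.025],-0.5],[1,[0.006,0.1,0.025],-0.5],[1,[0.006,0.1,0.025],-0.5],[1,[0.006,0.1,0.025],-0.5],[1,[0.006,0.1,0.025],-0.5],[1,[0.006,0.1,0.025],-0.5],[1,[0.006,0.1,0.025],-0.5],[1,[0.006,0.1,0.025],-0.5],[1,[0.006,0.1,0.025],-0.5],[1,[0.006,0.1,0.025],-0.5]]'; python3 go.py -115 -77 110 -110 -77 110 -98 -77 110; python3 -c "
from h import *
print(np.round(get_obs()['qpos'],3)); cv2.imwrite('pics/sc3.png',cv2.resize(snapshot('scene')[130:280,240:400],None,fx=4,fy=4))"
```

```text
jar [572.83609347 -74.69045961  75.        ] [-181.27064793 -175.17418322] 286.47964262142773 [-0.3    0.522  0.272  1.956 -0.211  0.694  0.31 ]
time: 7.05
tcp_pos: [557.7, 21.2, 111.4]
tcp_rot: [-0.104, 0.995, 0.0, -0.001]
ft_force: [1.0, 0.4, 0.5]
gripper_width: -0.001
gripper_force: 0.0
t 7.05 tcp [557.7  21.2 111.4] cab [-176.4  -78.2] F [1.  0.4 0.5] toolz [-0.002  0.    -1.   ] w -0.0 twist frac 0.5006
[-115.0, -77.0, 110.0] world [617.5  35.  110. ] frac [-0.2456  0.0045  0.0052]
[-110.0, -77.0, 110.0] world [622.4  36.  110. ] frac [-0.2656  0.0044  0.0052]
[-98.0, -77.0, 110.0] world [634.1  38.5 110. ] frac [-0.3136  0.0043  0.0051]
[ 0.008  0.544 -0.194  1.888  0.15   0.725  1.508]
```

View pics/sc3.png

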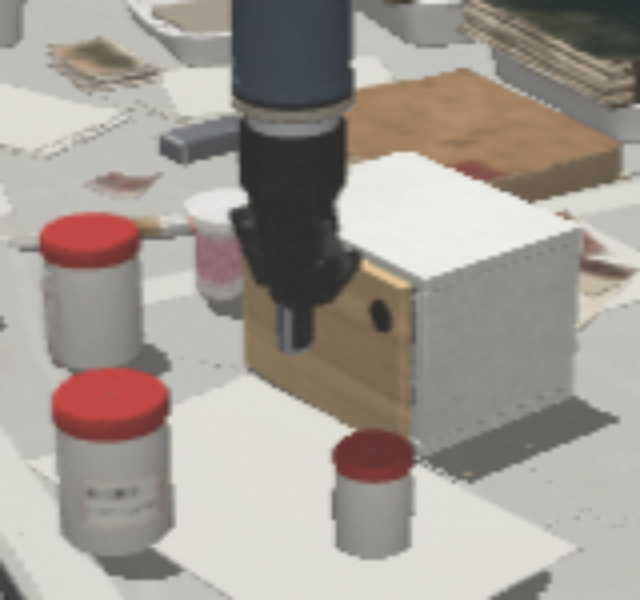

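The shut fingertips hang in front of the door, level with the pad at (381,315), and the jar is well clear. I'll approach next.

```bash
python3 -m handwheel '[[1,[-0.1,0.004,0.003],0],[1,[-0.18,0.004,0.003],0],[1,[-0.22,0.004,0.003],0],[1,[-0.24,0.004,0.003],0],[1,[-0.24,0.004,0.003],0]]'; python3 go.py; python3 -m handwheel '[[1,[-0.012,0,0],0],[1,[-0.024,0,0],0],[1,[-0.032,0,0],0],[1,[-0.032,0,0],0]]';  python3 go.py
```

```text
time: 7.6
tcp_pos: [616.5, 34.9, 111.3]
tcp_rot: [-0.104, 0.995, 0.0, -0.0]
ft_force: [-0.5, 0.0, -0.3]
gripper_width: 0.001
gripper_force: 0.0
t 7.6 tcp [616.5  34.9 111.3] cab [-116.   -76.9] F [-0.5  0.  -0.3] toolz [-0.001 -0.    -1.   ] w 0.0 twist frac 0.5002
time: 8.0
tcp_pos: [624.7, 36.5, 111.9]
tcp_rot: [-0.104, 0.995, -0.0, 0.0]
ft_force: [-0.5, -0.6, 0.4]
gripper_width: -0.001
gripper_force: 0.0
t 8.0 tcp [624.7  36.5 111.9] cab [-107.7  -77.1] F [-0.5 -0.6  0.4] toolz [ 0.  0. -1.] w -0.0 twist frac 0.5004
```

No contact yet, so I'll continue gently.

```bash
python3 -m handwheel '[[1,[-0.01,0,0],0],[1,[-0.02,0,0],0],[1,[-0.02,0,0],0]]'; python3 go.py
```

```text
time: 8.3
tcp_pos: [629.0, 37.1, 111.7]
tcp_rot: [-0.104, 0.995, -0.0, -0.001]
ft_force: [-4.3, -2.1, 3.1]
gripper_width: -0.002
gripper_force: 2.1
t 8.3 tcp [629.   37.1 111.7] cab [-103.3  -77.3] F [-4.3 -2.1  3.1] toolz [-0.001 -0.001 -1.   ] w -0.0 twist frac 0.5003
```

```bash
python3 -m handwheel '[[1,[-0.012,0,0],0],[1,[-0.024,0,0],0],[1,[-0.028,0,0],0]]'; python3 go.py
```

```text
time: 8.6
tcp_pos: [630.3, 37.4, 111.4]
tcp_rot: [-0.104, 0.995, -0.001, -0.006]
ft_force: [-29.3, -6.4, 20.9]
gripper_width: 0.002
gripper_force: 14.3
t 8.6 tcp [630.3  37.4 111.4] cab [-102.   -77.3] F [-29.3  -6.4  20.9] toolz [-0.012 -0.003 -1.   ] w 0.0 twist frac 0.5002
```

```bash
python3 -m handwheel '[[1,[0.17,0,0],0],[1,[0.36,0,0],0],[1,[0.47,0,0],0],[1,[0.47,0,-0.15],0],[1,[0.47,0,-0.3],0],[1,[0.47,0,-0.4],0],[1,[0.47,0,-0.4],0],[1,[0.47,0,-0.4],0],[1,[0.47,0,-0.4],0],[1,[0.47,0,-0.4],0],[1,[0.47,0,-0.4],0]]'; python3 go.py; python3 -c "
from h import *
cv2.imwrite('pics/sc4.png',cv2.resize(snapshot('scene')[130:280,240:400],None,fx=4,fy=4)); im=snapshot('top');cv2.imwrite('pics/top4.png',im)
for t in (.3,.4,.5):
  w=c2w([-86-195*np.sin(t),95-195*np.cos(t)]); print(t,(proj('scene',[*w,146])-[240,130])*4)"
```

```text
time: 9.7
tcp_pos: [521.0, 14.7, 210.9]
tcp_rot: [-0.104, 0.995, 0.0, -0.001]
ft_force: [0.3, -0.1, 0.0]
gripper_width: 0.003
gripper_force: 0.0
t 9.7 tcp [521.   14.7 210.9] cab [-213.6  -77.1] F [ 0.3 -0.1  0. ] toolz [-0.002 -0.    -1.   ] w 0.0 twist frac 0.5005
0.3 [339.85536968 299.80396018]
0.4 [313.83661737 303.38362472]
0.5 [286.96161923 305.85629458]
```

View pics/sc4.png

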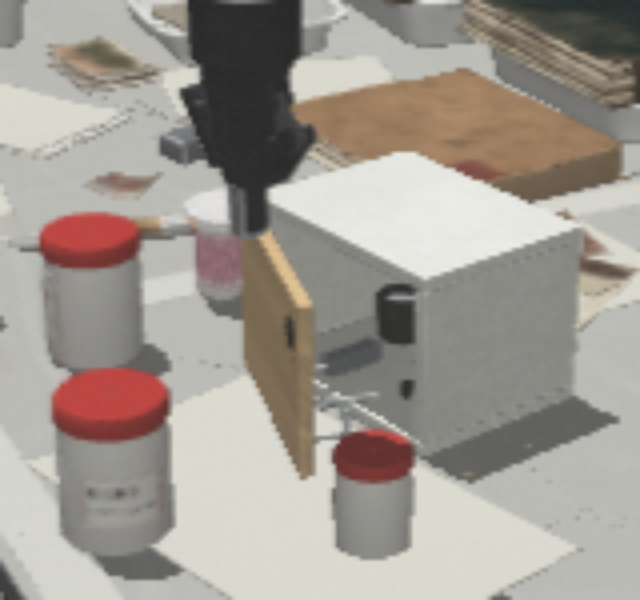

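The door stands ajar, with its inner free corner at (313,305), which matches 0.40 rad. I'll go in behind it from above.

```bash
python3 -m handwheel '[[1,[-0.18,-0.012,0],0],[1,[-0.36,-0.012,0],0],[1,[-0.385,-0.012,0],0],[1,[-0.385,-0.012,0.1],0],[1,[-0.385,-0.012,0.2],0],[1,[-0.385,-0.012,0.3],0],[1,[-0.385,-0.012,0.38],0],[1,[-0.385,-0.012,0.42],0],[1,[-0.385,-0.012,0.42],0]]'; python3 go.py
python3 - <<'E'
from h import *
p=w2c(get_obs()["tcp_pos"])
for t in np.arange(.4,1.56,.1):
    u=np.array([-np.sin(t),-np.cos(t)]);n=np.array([-np.cos(t),np.sin(t)])
    c=np.array([-86,95])+168*u-12*n; print(round(t,2),c.round(),"row",round(-(c-p)[0]/250,3),round((c-p)[1]/250,3),"tw",round((t-.0)/np.pi,3))
E
```

```text
time: 10.7
tcp_pos: [615.2, 31.5, 105.5]
tcp_rot: [-0.104, 0.995, 0.0, -0.001]
ft_force: [0.7, -0.5, 0.4]
gripper_width: 0.001
gripper_force: 0.0
t 10.7 tcp [615.2  31.5 105.5] cab [-118.  -80.] F [ 0.7 -0.5  0.4] toolz [-0.003 -0.    -1.   ] w 0.0 twist frac 0.5004
0.4 [-140.  -64.] row 0.089 0.062 tw 0.127
0.5 [-156.  -58.] row 0.152 0.087 tw 0.159
0.6 [-171.  -50.] row 0.212 0.118 tw 0.191
0.7 [-185.  -41.] row 0.268 0.155 tw 0.223
0.8 [-198.  -31.] row 0.321 0.197 tw 0.255
0.9 [-210.  -19.] row 0.369 0.244 tw 0.286
1.0 [-221.   -6.] row 0.412 0.296 tw 0.318
1.1 [-230.    8.] row 0.449 0.352 tw 0.35
1.2 [-238.   23.] row 0.481 0.412 tw 0.382
1.3 [-245.   38.] row 0.507 0.474 tw 0.414
1.4 [-250.   55.] row 0.526 0.538 tw 0.446
1.5 [-253.   71.] row 0.539 0.604 tw 0.477
```

```bash
python3 -m handwheel '[[1,[0,0,0],0.045],[1,[0.03,0.02,0],0.09],[1,[0.06,0.04,0],0.127],[1,[0.089,0.062,0],0.127],[1,[0.12,0.075,0],0.143],[1,[0.152,0.087,0],0.159],[1,[0.182,0.102,0],0.175],[1,[0.212,0.118,0],0.191],[1,[0.24,0.136,0],0.207],[1,[0.268,0.155,0],0.223],[1,[0.295,0.176,0],0.239],[1,[0.321,0.197,0],0.255],[1,[0.346,0.22,0],0.27],[1,[0.369,0.244,0],0.286],[1,[0.391,0.27,0],0.302],[1,[0.412,0.296,0],0.318]]'; python3 go.py
python3 - <<'E'
from h import *
o=get_obs();p=np.array(o["tcp_pos"]);T=R.from_quat(o["tcp_rot"])
for t in np.arange(1,1.51,.05):
    u=np.array([-np.sin(t),-np.cos(t)]);n=np.array([-np.cos(t),np.sin(t)])
    c=c2w(np.array([-86,95])+168*u-12*n); f=T.inv().apply([*(c-p[:2]),0])/250; print(round(t,2),f.round(3),"tw",round((t-1)/np.pi,3))
E
```

```text
time: 12.3
tcp_pos: [500.3, 83.2, 107.7]
tcp_rot: [0.384, 0.923, 0.001, 0.001]
ft_force: [1.0, 0.2, 1.1]
gripper_width: 0.004
gripper_force: 0.3
t 12.3 tcp [500.3  83.2 107.7] cab [-219.8   -5.8] F [1.  0.2 1.1] toolz [ 0.002  0.001 -1.   ] w 0.0 twist frac 0.1831
1.0 [ 0.002 -0.004 -0.   ] tw 0.0
1.05 [ 0.036 -0.005 -0.   ] tw 0.016
1.1 [ 0.069 -0.005 -0.   ] tw 0.032
1.15 [ 0.103 -0.003 -0.   ] tw 0.048
1.2 [ 0.136  0.001 -0.   ] tw 0.064
1.25 [ 0.17   0.006 -0.   ] tw 0.08
1.3 [ 0.203  0.013 -0.   ] tw 0.095
1.35 [ 0.235  0.022 -0.   ] tw 0.111
1.4 [ 0.267  0.032 -0.   ] tw 0.127
1.45 [ 0.299  0.044 -0.   ] tw 0.143
1.5 [ 0.33   0.057 -0.   ] tw 0.159
```

Then I'll back away along the tool's −x and lift.

```bash
python3 -m handwheel '[[1,[0.036,-0.005,0],0.016],[1,[0.069,-0.005,0],0.032],[1,[0.103,-0.003,0],0.048],[1,[0.136,0.001,0],0.064],[1,[0.17,0.006,0],0.08],[1,[0.203,0.013,0],0.095],[1,[0.235,0.022,0],0.111],[1,[0.267,0.032,0],0.127],[1,[0.29,0.04,0],0.138],[1,[0.31,0.048,0],0.148],[1,[0.32,0.052,0],0.153],[1,[0.32,0.052,0],0.153],[1,[0.29,0.04,0],0.153],[1,[0.2,0.02,0],0.153],[1,[0.15,0,-0.1],0.153],[1,[0.15,0,-0.3],0.153],[1,[0.15,0,-0.5],0.153],[1,[0.15,0,-0.5],0.153]]'; python3 go.py; python3 -c "
from h import *
cv2.imwrite('pics/sc5.png',cv2.resize(snapshot('scene')[130:280,200:400],None,fx=4,fy=4)); 
for t in (1.2,1.4,1.5,1.6):
  w=c2w([-86-195*np.sin(t),95-195*np.cos(t)]); print(t,(proj('scene',[*w,146])-[200,130])*4)"
```

```text
time: 14.1
tcp_pos: [477.0, 108.4, 237.6]
tcp_rot: [0.594, 0.804, 0.004, 0.003]
ft_force: [-0.0, 0.2, -0.7]
gripper_width: 0.003
gripper_force: 0.0
t 14.1 tcp [477.  108.4 237.6] cab [-237.4   23.7] F [-0.   0.2 -0.7] toolz [ 0.009  0.003 -1.   ] w 0.0 twist frac 0.0292
1.2 [265.44414577 291.11537179]
1.4 [225.83009323 277.78981388]
1.5 [209.37938335 270.0230725 ]
1.6 [195.37510546 261.66882791]
```

View pics/sc5.png

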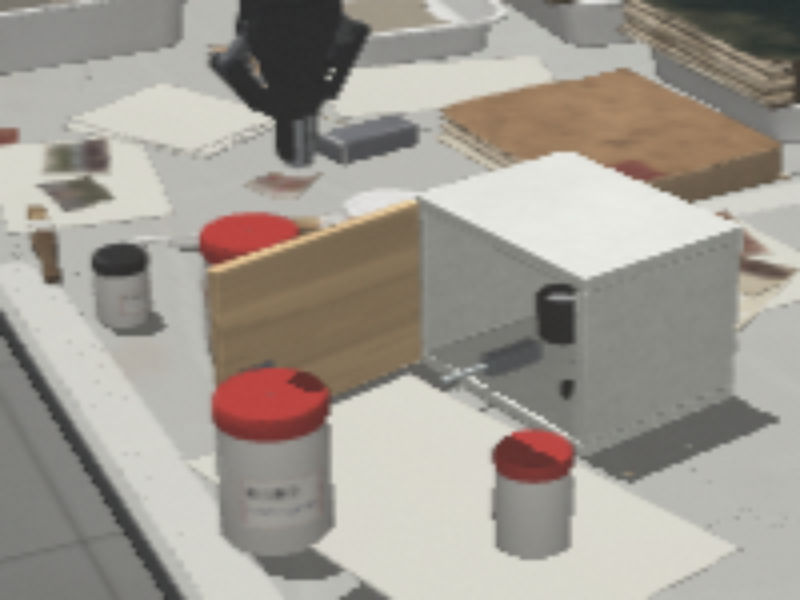

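The door's free corner at (212,270) puts it at about 1.48 rad. The jar is upright and clear, the bystanders are undisturbed and the gripper is free in the air, so I'll hand in.

```bash
python3 -m handwheel '[[1,[0,0,0],0],[1,[0,0,0],0],[1,[0,0,0],0],[1,[0,0,0],0]]'; python3 -c "
from cell import *
print(sign_off())"
```

```text
time: 14.55
tcp_pos: [473.2, 109.1, 230.9]
tcp_rot: [0.594, 0.805, -0.001, -0.0]
ft_force: [-0.1, 0.1, 0.6]
gripper_width: -0.003
gripper_force: 0.0
the job is handed in; nothing more can be done
None
```

I pushed the jar clear of the door's swing, popped the door with a press at its pad and swung it open to about 1.48 rad; I handed the job in at 14.55 s with the jar upright and the robot touching nothing, but sign-off returned no verdict.

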